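# Bring two stray pots into the row against the batten

## Task

A bowl and a narrow-mouthed jar have been left out on the potter's bench, in front of the row. Without gripping or lifting them, push each one along the bench with the fingertips into the row: the bowl onto the empty wide chalk ring, the jar onto the empty narrow chalk ring, each standing upright and right up against the wooden batten. Leave the bowl and the jar already in the row, the tall vase and the wooden beater where they are.

Things in the scene. Friction and masses are not known exactly. Their poses are not given: they have to be found in the camera images.
- batten: light wooden batten screwed to the bench, 34 x 500 x 24 mm high, the stop for the row. Origin: on the bench surface, at the middle of the foot of its long face that looks towards the robot. Its x axis is level and points away from the robot, into the batten (square to the face; the batten fills x = 0 to 34 mm); y runs along the face to the left; z up.
- bowl_ring: wide chalk ring drawn flat on the bench, 84 mm outside diameter (the bowl's own), no height; it touches the batten's face. Origin: its centre, 42 mm in front of the face. Always in the left (+y) half of the row, either in its inner place (58 mm from the batten's middle) or outer place (174 mm).
- jar_ring: narrow chalk ring drawn flat on the bench, 68 mm outside diameter (the jar's own), no height; it touches the batten's face. Origin: its centre, 34 mm in front of the face. Always in the right (-y) half of the row, in the inner place (58 mm from the batten's middle) or outer place (174 mm).
- stray_bowl: the stray open terracotta bowl, to be pushed: 50 mm high, foot 62 mm across, widest at 26 mm height with 84 mm diameter, rim 80 mm; about 0.22 kg, loose. Origin: centre of its underside; z up; round, so yaw means nothing. It starts out in front of the row, its centre 155 to 205 mm from the batten's face, on the left (+y) side.
- stray_jar: the stray terracotta jar with a narrow neck, to be pushed: 70 mm high, foot 56 mm across, widest at 20 to 36 mm height with 68 mm diameter, neck about 40 mm, lip 46 mm; about 0.26 kg, loose. Origin: centre of its underside; z up; round. It starts out in front of the row, its centre 145 to 205 mm from the batten's face, on the right (-y) side.
- row_bowl: terracotta bowl already in its place in the row, against the batten, same shape and size as the stray one (84 mm diameter, 50 mm high), in the place of the left half that the wide ring leaves; places are 116 mm apart. Loose, to be left alone. Origin: centre of its underside.
- row_jar: terracotta jar already in its place in the row, against the batten, same shape and size as the stray one (68 mm diameter, 70 mm high), in the place of the right half that the narrow ring leaves. Loose, to be left alone. Origin: centre of its underside.
- vase: tall terracotta vase, 100 mm diameter, 190 mm high, standing right of the row; loose, to be left alone. Origin: centre of its underside.
- beater: flat wooden beater (paddle) lying left of the work, 190 mm long, 45 mm wide, 14 mm thick; loose, to be left alone. Origin: on its underside at its middle; x along it, blade to +x.
Mind the look-alikes: they are no part of the job. What is shaped like the stray_jar but purple is not meant.

How it is judged:
At the end, for the whole second after the job is handed in: The stray bowl and the stray jar stand upright and at rest on the bench, each with its centre within 15 mm of the centre of its chalk ring and no more than 5 mm short of touching the batten; the row's bowl and jar, the vase and the beater are within 12 mm of where they were (horizontal distance between stray_bowl and bowl_ring below 0.015 m and x of stray_bowl in the frame of batten above -0.047 m and angle between each of stray_bowl, stray_jar's own z axis and vertical below 0.1 rad and height (world z) of each of stray_bowl, stray_jar below 0.004 m and linear speed of each of stray_bowl, stray_jar below 0.01 m/s and horizontal distance between stray_jar and jar_ring below 0.015 m and x of stray_jar in the frame of batten above -0.039 m and distance of each of row_bowl, row_jar, vase, beater from where it was at the start of the episode below 0.012 m).
It fails at once if the stray bowl is lifted off the bench or tipped (height (world z) of stray_bowl above 0.01 m or angle between stray_bowl's own z axis and vertical above 0.35 rad).
It fails at once if the stray jar is lifted off the bench or tipped (height (world z) of stray_jar above 0.01 m or angle between stray_jar's own z axis and vertical above 0.35 rad).
It fails at once if the bowl or the jar already in the row is shifted by more than 12 mm (distance of any of row_bowl, row_jar from where it was at the start of the episode above 0.012 m).
It fails at once if the vase or the beater is shifted by more than 12 mm (distance of any of vase, beater from where it was at the start of the episode above 0.012 m).
It also fails if it takes over 67 s, if anything falls off the work surface, if the arm or the gripper's body presses on something with over 40 N, if the wrist force passes 120 N, or if a joint passes its speed limit or range.

## Robot

A 6-joint arm with a two-finger parallel gripper is mounted at the origin on the work surface. World frame = base frame: x ahead of the robot, y to its left, z up, the work surface at z = 0. Lengths are in m, angles in rad, forces in N, time in s.
With the tool pointing down it reaches from about 0.375 to 0.9 m from the base axis. Payload 3.1 kg.
Tool frame: the origin (TCP) lies midway between the tips of the shut fingers; the grasp point (between the pads) lies 19 mm behind it; z points along the fingers, y is the line along which they close (so a half turn about z gives the same grasp; the last joint's range is limited). The gripper opens to 85 mm and grips with 20 to 120 N. Pads are 22 mm wide; open, the fingers measure 114 mm over their backs; the gripper's body (76 mm by 85 mm) begins 54 mm behind the grasp point. The pads swing forward as they close: fully open they stand 13 mm farther back than shut.
Start: joints at [1.171, 0.527, 1.433, -0, 1.181, -0.178], TCP at [0.137, 0.61, 0.231] pointing down, gripper open.
Joint ranges: [-3.08, 3.08], [-0.75, 2.2], [0.22, 2.44], [-1.43, 4.57], [0, 2.65], [-2.85, 2.85]. Speed limits (rad/s): [2.79, 2.79, 3.14, 3.14, 3.14, 3.14].

## Interface

Orientations are given as a unit quaternion [x, y, z, w].
In Python, from station import manip gives the robot as it stands.
- The arm moves only by the tool move_arm, never from a script. Its argument "increments" is a list that holds one entry, the list of rows, each a list of 5 numbers: the gripper's target within -1 to 1 (shut at 1, half-way at 0, fully open at -1), then the shift along the world's x, y, z in m, then the turn about the world's z in degrees. In form: [[[fingers, dx, dy, dz, twist], ...]]. A call has 1 to 8 rows; each row shifts and turns the commanded pose from where the row before left it; what a row does not reach is not made up. A row lasts 1/10 s, in which the tool goes at most 50 mm and 8.59 degrees, less where a joint would pass 70% of its speed; a pose out of reach is approached as far as the arm can. A call with a gripper value outside its range is refused whole. The fingers move at their own pace and stop on an object; "newtons" is the grip in N (left out, the last holds). Time passes only in rows, so rows that do not move let the fingers close. It gives the time, the measured TCP pose, the force, the opening and the grip force at its end, in the units of the state.
- manip.sense(): the state, without advancing time (a new reading comes with each control period).
- manip.snapshot(name): name is "scene" or "side" or "wrist"; returns a dict with "img" (400x640x3 uint8, red, green, blue), "fx", "fy", "cx", "cy" (pixels), "world_to_cam" (4x4, takes a point from world to camera coordinates); the wrist camera has in their place "tool_from_camera" (4x4, takes a point from camera to tool coordinates, whose origin is the TCP and whose axes are the flange's). Camera axes: x right, y down, z forward; pixel columns grow to the right and rows downward; lengths in m; the calibration is good to about 2 mm. A picture is of the moment at which its call begins: read the wrist's pose just before it. There is no depth.
- manip.sign_off(): hands the job in; it is judged then, once.
Trained networks look in the newest picture that a camera, given by its name, has taken for a name from the list of things; names that differ only in an ending like _2 or _b are one class to them, and where a whole thing is asked for, a point or a joint stands for the part that bears it (a point fixed in the world has none). Each returns a list of dicts, best first, with "confidence" (0 to 1); they miss things now and then, are a little off and sometimes report something else, mostly with a low value. They report only what shows in the picture. A call takes as long as a camera call. They do not tell look-alikes from the thing itself.
- manip.spot_in(label, camera): "xyz" ([x, y, z] in m, in world coordinates, good to about 4 mm: the middle of the surface that is visible of it).
- manip.mark_of(label, camera): "xyz" ([x, y, z] in m, in world coordinates, good to about 4 mm: a listed point, or the origin of a listed thing).
The state is a dict: "t": time; "q": joint angles; "qd": joint speeds; "tau": joint torques, N m; "tcp_pos": TCP position; "tool_rot": TCP orientation; "force": force on the tool from outside, world axes, zero at the start; "ft_torque": the same for the moment, N m; "finger_gap": opening from 0.0 (shut) to 1.0 (fully open); "gripper_force": force on a finger pad.
Only numpy, scipy, OpenCV 4.12 (cv2) and the standard library are available. Lean on these libraries where they do the work, as an engineer would, in place of code of your own. Each camera call takes 0.05 s, during which the arm holds its last target. There are 200 camera calls.

## Working session

There is one attempt and no reset: what is moved stays moved. The work goes in short steps, Python scripts to look and compute and a tool call to move; the robot and the scene stay as the last step left them, time stands still between calls to the robot, and variables do not carry over. Pictures are saved under pics/ and viewed, at most 10 in all, crops included, and the job is handed in when it is done.

Besides the shell and the picture viewer there is one more tool, called after "Emit:" as name(argument=value, ...) on one line, values as JSON. move_arm: Moves the arm, as the interface text tells. Its arguments: {"type":"object","properties":{"increments":{"type":"array","items":{"type":"array","items":{"type":"array","items":{"type":"number"}}}},"newtons":{"type":"number"}},"required":["increments"]}

```bash
mkdir -p pics
cat > h.py <<'E'
import numpy as np, cv2
from station import manip
def snap(c,n):
    s=manip.snapshot(c); cv2.imwrite(f'pics/{n}.png',s['img'][:,:,::-1]); return s
def ray(s,u,v,z):
    W=np.array(s['world_to_cam']);R=W[:3,:3];t=W[:3,3];o=-R.T@t
    d=R.T@np.array([(u-s['cx'])/s['fx'],(v-s['cy'])/s['fy'],1]);return o+d*(z-o[2])/d[2]
def proj(s,p):
    W=np.array(s['world_to_cam']);c=W[:3,:3]@np.array(p)+W[:3,3]
    return s['fx']*c[0]/c[2]+s['cx'],s['fy']*c[1]/c[2]+s['cy']
E
python3 - <<'E'
from h import *
for c in('scene','side'):
    s=snap(c,c+'0')
    for l in('batten','bowl_ring','jar_ring','stray_bowl','stray_jar','row_bowl','row_jar','vase','beater'):
        for d in manip.mark_of(l,c):
            if d['confidence']>.2: print(c,l,np.round(d['xyz'],3),round(d['confidence'],2),np.round(proj(s,d['xyz'])))
print(manip.sense())
E
```

```text
scene batten [ 0.665  0.035 -0.001] 0.79 [373. 233.]
scene batten [0.622 0.094 0.   ] 0.72 [379. 212.]
scene bowl_ring [ 0.617  0.209 -0.001] 0.55 [406. 192.]
scene bowl_ring [ 0.668  0.034 -0.002] 0.23 [373. 234.]
scene jar_ring [ 0.637 -0.029  0.002] 0.65 [350. 237.]
scene jar_ring [0.498 0.103 0.005] 0.23 [355. 182.]
scene stray_bowl [0.497 0.106 0.004] 0.6 [356. 181.]
scene stray_jar [ 0.492 -0.053  0.   ] 0.9 [313. 207.]
scene stray_jar [ 0.369 -0.096 -0.001] 0.61 [279. 186.]
scene row_bowl [0.622 0.094 0.002] 0.69 [379. 212.]
scene row_bowl [0.5   0.107 0.003] 0.29 [356. 182.]
scene row_jar [ 0.637 -0.138  0.001] 0.95 [319. 258.]
scene vase [ 0.574 -0.451 -0.   ] 0.94 [209. 304.]
scene beater [ 0.483  0.385 -0.001] 0.69 [418. 138.]
side batten [0.664 0.035 0.003] 0.65 [246. 207.]
side bowl_ring [ 0.622  0.209 -0.002] 0.53 [223. 270.]
side jar_ring [0.668 0.036 0.002] 0.7 [244. 208.]
side jar_ring [ 0.634 -0.026  0.002] 0.61 [268. 195.]
side stray_bowl [ 0.499  0.107 -0.002] 0.74 [298. 250.]
side stray_bowl [0.48  0.385 0.002] 0.46 [243. 378.]
side stray_jar [ 0.371 -0.089  0.00
[... 302 characters left out ...]
089 0.002] 0.24 [250. 228.]
{'t': 1.0, 'q': array([ 1.17050895e+00,  5.27501735e-01,  1.43267441e+00, -1.90467497e-05,
        1.18141069e+00, -1.78474136e-01]), 'qd': array([ 0.00082246, -0.00102445,  0.00015109,  0.00103623, -0.0006015 ,
        0.000484  ]), 'tau': array([ 6.39630671e-04, -4.42323339e+01, -1.78427052e+01, -1.80784432e-04,
        6.93293023e-04,  1.45800436e-05]), 'tcp_pos': array([0.13745483, 0.60968441, 0.2313175 ]), 'tool_rot': array([1.10675805e-01, 9.93856562e-01, 2.76321037e-07, 9.27498643e-06]), 'force': array([ 0.25391375, -0.96380582, -0.23566153]), 'ft_torque': array([ 0.01467013,  0.03337893, -0.02003096]), 'gripper_force': 0.0, 'finger_gap': 1.004606313703091}
```

View pics/scene0.png

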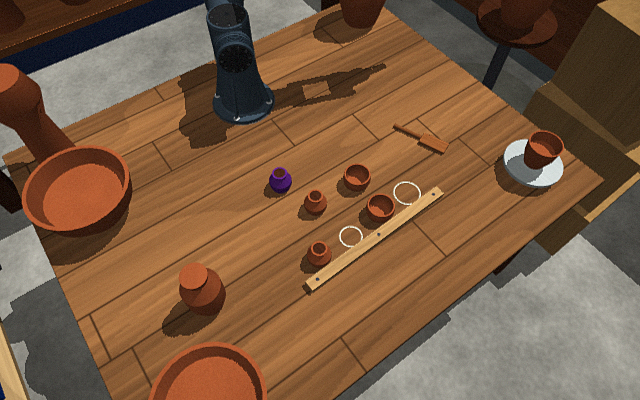

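View pics/side0.png

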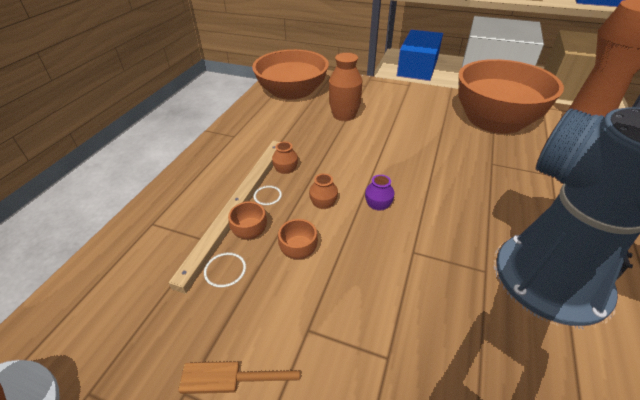

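Stray jar candidates: the terracotta jar at scene (315,202) is the one; the purple jar (280,180) is a look-alike and the jar at (319,253) is row_jar. The stray bowl is at (357,178) and row_bowl at (380,208). Next I'll refine the positions and check the choice in a close crop.

```bash
cat >> h.py <<'E'
def rings(s):
    im=s['img'].astype(int); m=((im.min(2)>150)&(im.max(2)-im.min(2)<60)).astype(np.uint8)
    n,l,st,_=cv2.connectedComponentsWithStats(m,connectivity=8); out=[]
    for i in range(1,n):
        if st[i,4]>25 and 12<st[i,2]<60 and 10<st[i,3]<50:
            v,u=np.where(l==i); P=np.array([ray(s,a,b,0)[:2] for a,b in zip(u,v)])
            A=np.c_[2*P,np.ones(len(P))];x=np.linalg.lstsq(A,(P**2).sum(1),rcond=None)[0]
            out.append((x[:2].round(4),round(float(np.sqrt(x[2]+x[:2]@x[:2])),4)))
    return [o for o in out if .025<o[1]<.05]
E
python3 - <<'E'
from h import *
for c in('scene','side'):
    s=snap(c,c+'1'); print(c,rings(s))
    if c=='scene':
        print('batten top ends',ray(s,308,286,.024),ray(s,437,190,.024)); im=s['img'][150:310,240:460]
    for l in('stray_bowl','stray_jar','row_bowl','row_jar','batten'):
        for d in manip.mark_of(l,c)[:2]: print(c,l,np.round(d['xyz'],3),round(d['confidence'],2))
cv2.imwrite('pics/crop.png',cv2.resize(im[:,:,::-1],(770,560),interpolation=cv2.INTER_CUBIC))
E
```

```text
scene [(array([-0.2863,  0.4658]), 0.0274), (array([-0.356 , -0.5097]), 0.0265), (array([0.7072, 0.6085]), 0.0335), (array([0.8142, 0.6217]), 0.0457), (array([0.62 , 0.208]), 0.0401), (array([ 0.6354, -0.0239]), 0.032)]
batten top ends [ 0.69399874 -0.21586369  0.024     ] [0.6759349  0.27491738 0.024     ]
scene stray_bowl [0.497 0.106 0.001] 0.8
scene stray_jar [ 0.495 -0.053 -0.002] 0.9
scene stray_jar [ 0.369 -0.094 -0.002] 0.67
scene row_bowl [0.62  0.09  0.001] 0.6
scene row_bowl [ 0.634 -0.026 -0.   ] 0.38
scene row_jar [ 0.637 -0.137  0.   ] 0.92
scene row_jar [0.626 0.094 0.   ] 0.72
scene batten [ 0.669  0.033 -0.002] 0.61
side [(array([ 0.637, -0.026]), 0.0321), (array([0.6208, 0.2061]), 0.0401)]
side stray_bowl [ 0.498  0.108 -0.002] 0.8
side stray_jar [ 0.495 -0.055  0.001] 0.73
side stray_jar [ 0.374 -0.088  0.004] 0.61
side row_bowl [ 0.626  0.088 -0.   ] 0.72
side row_bowl [0.498 0.106 0.001] 0.25
side row_jar [ 0.639 -0.138  0.   ] 0.77
side batten [0.662 0.036 0.001] 0.65
```

View pics/crop.png

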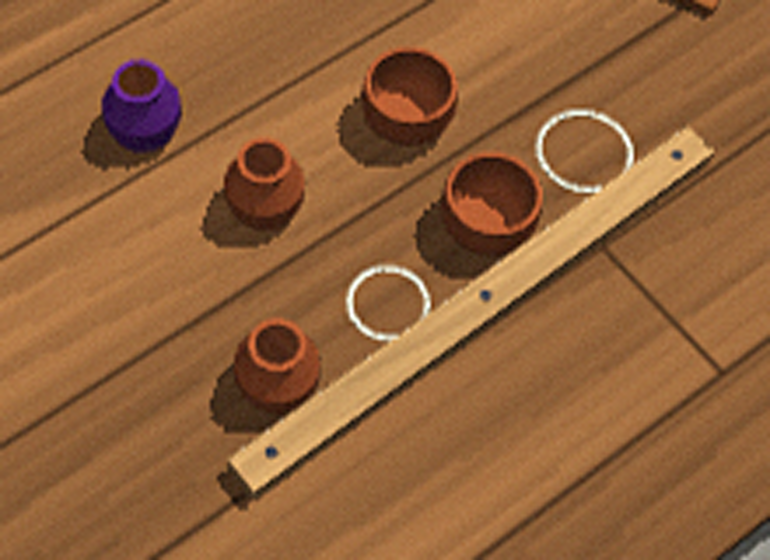

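The crop confirms it: the terracotta stray jar is at crop (263,180), the purple one at (140,105), and both rings are empty. Moving behind the jar with the fingers half open.

Emit:
move_arm(increments=[[[0,0.0267,-0.0325,0,3],[0,0.0267,-0.0325,0,3],[0,0.0267,-0.0325,0,3],[0,0.0267,-0.0325,0,3],[0,0.0267,-0.0325,0,3],[0,0.0267,-0.0325,0,3],[0,0.0267,-0.0325,0,3],[0,0.0267,-0.0325,0,3]]])

```text
t: 2.4
tcp_pos: [0.3521, 0.3484, 0.2316]
tool_rot: [-0.1, 0.995, 0.0, 0.0]
force: [0.6, 0.0, 0.2]
finger_gap: 0.501
gripper_force: 0.0
```

Emit:
move_arm(increments=[[[0,0.0118,-0.0455,0,0],[0,0.0118,-0.0455,0,0],[0,0.0118,-0.0455,0,0],[0,0.0118,-0.0455,0,0],[0,0.0118,-0.0455,0,0],[0,0.0118,-0.0455,0,0],[0,0.0118,-0.0455,0,0],[0,0.0118,-0.0455,0,0]]])

```text
t: 3.2
tcp_pos: [0.4458, -0.0163, 0.2317]
tool_rot: [-0.098, 0.995, -0.0, 0.001]
force: [1.3, 0.1, -0.7]
finger_gap: 0.497
gripper_force: 0.0
```

Emit:
move_arm(increments=[[[0,0,-0.045,0,0],[0,0,0,0,0],[0,0,0,0,0]]])

```text
t: 3.5
tcp_pos: [0.4453, -0.0603, 0.2313]
tool_rot: [-0.097, 0.995, 0.0, -0.0]
force: [0.4, 0.8, -0.4]
finger_gap: 0.499
gripper_force: 0.0
```

Emit:
move_arm(increments=[[[0,-0.002,-0.004,-0.045,0],[0,0,0,-0.045,0],[0,0,0,-0.045,0],[0,0,0,-0.045,0],[0,0,0,-0.025,0],[0,0,0,-0.013,0],[0,0,0,0,0]]])

```text
t: 4.2
tcp_pos: [0.4422, -0.0612, 0.0118]
tool_rot: [-0.1, 0.995, 0.001, -0.002]
force: [-0.3, 0.4, 0.7]
finger_gap: 0.501
gripper_force: 0.0
```

Run:
```python
from h import *
t=manip.sense();print(t['tcp_pos'],t['force']);s=snap('side','side2'); cv2.imwrite('pics/c2.png',cv2.resize(s['img'][100:300,180:460,::-1],(784,560)))
```

```text
[ 0.44220417 -0.06120877  0.01176574] [-0.32727131  0.35007086  0.73073598]
```

View pics/c2.png

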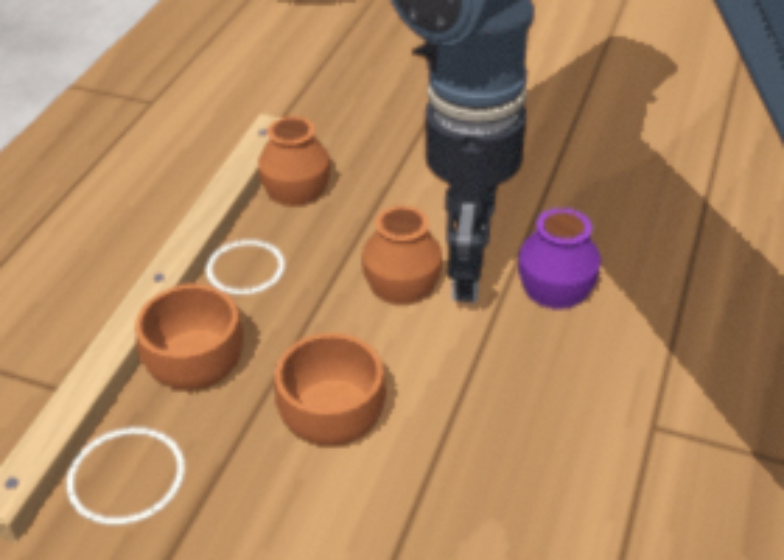

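The side view shows the fingers at crop (465,285) standing clear of the jar at (402,255) and the purple jar. Now pushing.

Emit:
move_arm(increments=[[[0,0.0115,0.0021,0,0],[0,0.0115,0.0021,0,0],[0,0.0115,0.0021,0,0],[0,0.0115,0.0021,0,0],[0,0.0115,0.0021,0,0],[0,0.0115,0.0021,0,0],[0,0.0115,0.0021,0,0],[0,0.0115,0.0021,0,0]]])

```text
t: 5.05
tcp_pos: [0.5361, -0.0463, 0.0134]
tool_rot: [-0.098, 0.995, 0.0, -0.0]
force: [-2.3, -0.7, 3.4]
finger_gap: 0.496
gripper_force: 2.1
```

Emit:
move_arm(increments=[[[0,0.006,0.0012,0,0],[0,0.006,0.0012,0,0],[0,0.006,0.0012,0,0],[0,0.006,0.0012,0,0],[0,0.006,0.0012,0,0],[0,0.006,0.0012,0,0],[0,0.006,0.0012,0,0],[0,0,0,0,0]]])

```text
t: 5.85
tcp_pos: [0.5793, -0.0382, 0.0133]
tool_rot: [-0.098, 0.995, -0.0, 0.001]
force: [-0.5, -0.0, -0.2]
finger_gap: 0.499
gripper_force: 0.0
```

Run:
```python
from h import *
print(manip.sense()['tcp_pos'])
for c in ('scene','side'):
    s=snap(c,c+'3')
    for l in('stray_jar','row_jar','stray_bowl'):
        for d in manip.mark_of(l,c)[:3]: print(c,l,np.round(d['xyz'],3),round(d['confidence'],2))
    if c=='scene': cv2.imwrite('pics/c3.png',cv2.resize(s['img'][150:310,240:460,::-1],(770,560),interpolation=cv2.INTER_CUBIC))
```

```text
[ 0.57933486 -0.03816198  0.0133378 ]
scene stray_jar [ 0.372 -0.092 -0.006] 0.81
scene stray_jar [ 0.616 -0.034 -0.002] 0.68
scene row_jar [ 0.642 -0.14   0.003] 0.92
scene stray_bowl [0.5   0.104 0.001] 0.65
side stray_jar [ 0.37  -0.091  0.003] 0.93
side stray_jar [ 0.612 -0.031 -0.   ] 0.78
side row_jar [ 0.638 -0.141 -0.002] 0.41
side stray_bowl [ 0.497  0.106 -0.   ] 0.71
```

View pics/c3.png

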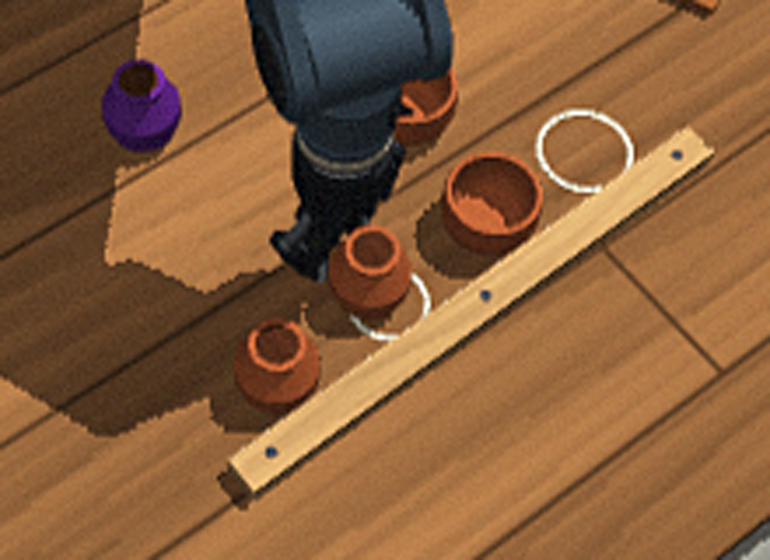

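The jar is upright at crop (370,270), about 22 mm short of its ring. I'll push it the rest of the way and watch the force.

Emit:
move_arm(increments=[[[0,0.004,0.0012,0,0],[0,0.004,0.0012,0,0],[0,0.004,0.0012,0,0],[0,0.004,0.0012,0,0],[0,0.003,0.001,0,0],[0,0,0,0,0]]])

```text
t: 6.85
tcp_pos: [0.5973, -0.0321, 0.0133]
tool_rot: [-0.099, 0.995, -0.0, 0.001]
force: [-0.3, -0.2, 0.7]
finger_gap: 0.495
gripper_force: 0.0
```

Emit:
move_arm(increments=[[[0,0.002,0.0005,0,0],[0,0,0,0,0]]])

```text
t: 7.05
tcp_pos: [0.5986, -0.0317, 0.0133]
tool_rot: [-0.098, 0.995, 0.0, 0.0]
force: [0.4, 0.1, -0.5]
finger_gap: 0.497
gripper_force: 0.3
```

Emit:
move_arm(increments=[[[0,0.001,0,0,0],[0,0,0,0,0]]])

```text
t: 7.25
tcp_pos: [0.5991, -0.0317, 0.0133]
tool_rot: [-0.098, 0.995, 0.0, -0.0]
force: [-1.6, -0.6, 0.3]
finger_gap: 0.503
gripper_force: 0.8
```

Emit:
move_arm(increments=[[[0,0.0015,0.0003,0,0],[0,0,0,0,0]]])

```text
t: 7.45
tcp_pos: [0.5994, -0.0315, 0.0132]
tool_rot: [-0.099, 0.995, 0.0, -0.002]
force: [-4.9, -1.0, 2.2]
finger_gap: 0.501
gripper_force: 2.6
```

Emit:
move_arm(increments=[[[0,0.0015,0.0003,0,0],[0,0,0,0,0]]])

```text
t: 7.65
tcp_pos: [0.5996, -0.0313, 0.0131]
tool_rot: [-0.099, 0.995, 0.0, -0.003]
force: [-7.1, -2.6, 3.4]
finger_gap: 0.499
gripper_force: 4.2
```

Run:
```python
from h import *
t=manip.sense();print(t['tcp_pos'],t['force'])
for c in ('scene','side'):
    s=snap(c,c+'4')
    for l in('stray_jar','row_jar'):
        for d in manip.mark_of(l,c)[:3]: print(c,l,np.round(d['xyz'],3),round(d['confidence'],2))
```

```text
[ 0.59958238 -0.03134861  0.01307606] [-7.08714434 -2.61517779  3.43636991]
scene stray_jar [ 0.634 -0.028 -0.   ] 0.8
scene stray_jar [ 0.371 -0.094 -0.003] 0.79
scene row_jar [ 0.62   0.21  -0.004] 0.75
side stray_jar [ 0.632 -0.026 -0.003] 0.62
side stray_jar [ 0.374 -0.088  0.002] 0.57
side row_jar [ 0.636 -0.138 -0.002] 0.66
```

The jar is seated: force is building with no further motion. Backing off and moving to the right side of the bowl.

Emit:
move_arm(increments=[[[0,-0.01,-0.002,0,0],[0,-0.03,-0.006,0,0],[0,-0.02,-0.004,0.02,0],[-0.18,0,0,0.045,-8],[-0.18,0,0,0.045,-8],[-0.18,-0.01,0.02,0,-8.5],[-0.18,-0.01,0.02,0,-8.5],[-0.18,-0.01,0.02,0,-8.5]]])

```text
t: 8.75
tcp_pos: [0.5137, 0.017, 0.1243]
tool_rot: [0.264, 0.965, 0.0, 0.003]
force: [-0.1, -0.9, -0.4]
finger_gap: 0.59
gripper_force: 0.0
```

Emit:
move_arm(increments=[[[-0.18,-0.01,0.027,0,-8.5],[-0.18,0,0,0,-8.5],[-0.18,0,0,0,-8.5],[-0.18,0,0,0,-8.5],[-0.18,0,0,0,-8.5],[-0.18,0,0,0,-8.5],[-0.18,0,0,0,-8.5],[-0.18,0,0,0,0]]])

```text
t: 9.55
tcp_pos: [0.5036, 0.0437, 0.1236]
tool_rot: [0.705, 0.709, 0.001, 0.001]
force: [-0.2, 0.3, -0.2]
finger_gap: 0.592
gripper_force: 0.0
```

Run:
```python
from h import *
from scipy.spatial.transform import Rotation as R
t=manip.sense();print(t['tcp_pos'],R.from_quat(t['tool_rot']).as_matrix()[:2,1],t['finger_gap'])
for c in ('scene','side'):
    s=snap(c,c+'5')
    for l in('stray_jar','stray_bowl'):
        for d in manip.mark_of(l,c)[:3]: print(c,l,np.round(d['xyz'],3),round(d['confidence'],2))
```

```text
[0.50358204 0.04373388 0.12364183] [0.99998165 0.00506932] 0.592361290337253
scene stray_jar [ 0.369 -0.093 -0.   ] 0.97
scene stray_jar [ 0.633 -0.025 -0.003] 0.62
scene stray_jar [ 0.636 -0.138  0.003] 0.37
scene stray_bowl [0.498 0.105 0.   ] 0.71
side stray_jar [ 0.633 -0.026  0.002] 0.82
side stray_jar [ 0.372 -0.088 -0.001] 0.57
side stray_bowl [0.498 0.106 0.001] 0.76
```

Emit:
move_arm(increments=[[[-0.18,-0.005,0,-0.045,0],[-0.18,0,0,-0.04,0],[-0.18,0,0,-0.025,0],[-0.18,0,0,0,0],[-0.18,0,0.008,0,0],[-0.18,0,0.008,0,0],[-0.18,0,0.008,0,0],[-0.18,0,0.008,0,0]]])

```text
t: 10.65
tcp_pos: [0.4983, 0.0766, 0.0146]
tool_rot: [0.705, 0.709, 0.001, 0.001]
force: [-0.4, -1.4, 0.6]
finger_gap: 0.587
gripper_force: 0.8
```

Emit:
move_arm(increments=[[[-0.18,0,0.01,0,0],[-0.18,0,0.01,0,0],[-0.18,0,0.01,0,0],[-0.18,0,0.01,0,0],[-0.18,0,0.01,0,0],[-0.18,0,0.008,0,0],[-0.18,0,0.006,0,0],[-0.18,0,0,0,0]]])

```text
t: 11.45
tcp_pos: [0.4972, 0.1408, 0.0131]
tool_rot: [0.705, 0.709, 0.0, -0.0]
force: [0.2, -1.2, -0.2]
finger_gap: 0.596
gripper_force: 0.0
```

Run:
```python
from h import *
t=manip.sense();print(t['tcp_pos'],t['force'])
for c in ('scene','side'):
    s=snap(c,c+'6')
    for l in('stray_bowl','row_bowl'):
        for d in manip.mark_of(l,c)[:3]: print(c,l,np.round(d['xyz'],3),round(d['confidence'],2))
cv2.imwrite('pics/c6.png',cv2.resize(s['img'][100:300,180:460,::-1],(784,560)))
```

```text
[0.49724869 0.14075493 0.01314387] [ 0.23774376 -1.19786143 -0.15612002]
scene stray_bowl [0.497 0.187 0.003] 0.52
scene row_bowl [ 0.62   0.093 -0.001] 0.83
scene row_bowl [ 0.669  0.034 -0.002] 0.27
side stray_bowl [0.496 0.188 0.001] 0.88
side stray_bowl [ 0.62   0.206 -0.001] 0.21
side row_bowl [0.627 0.09  0.   ] 0.73
```

View pics/c6.png

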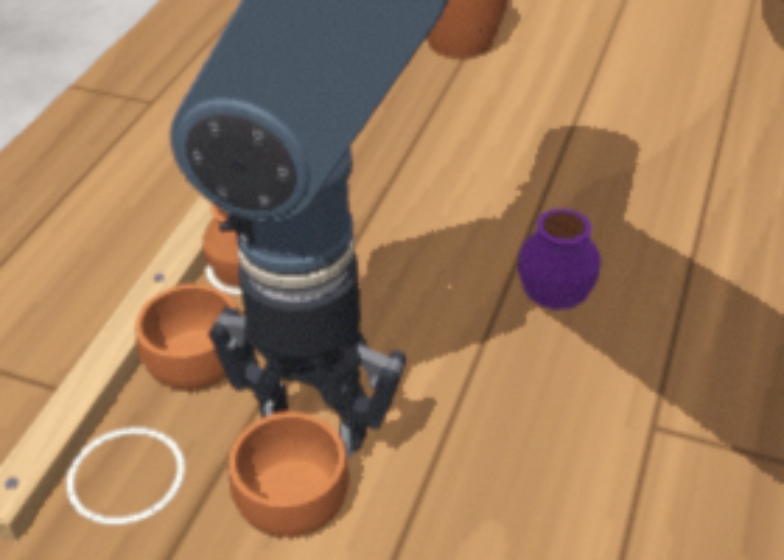

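The bowl is cradled upright at crop (288,475). I'll push it about 16 mm more, then reposition behind it.

Emit:
move_arm(increments=[[[-0.18,0,0.006,0,0],[-0.18,0,0.006,0,0],[-0.18,0,0.004,0,0],[-0.18,0,0,0,0],[-0.18,0,-0.01,0,0],[-0.18,-0.01,-0.02,0,0],[-0.18,0,0,0.045,8.5],[-0.18,0,0,0.045,8.5]]])

```text
t: 12.55
tcp_pos: [0.4856, 0.1244, 0.1024]
tool_rot: [0.591, 0.807, -0.002, -0.002]
force: [1.4, -0.3, -0.6]
finger_gap: 0.594
gripper_force: 0.0
```

Emit:
move_arm(increments=[[[-0.18,-0.01,0.01,0.01,8.5],[-0.18,-0.01,0.014,0,8.5],[-0.18,-0.01,0.014,0,8.5],[-0.18,-0.01,0.014,0,8.5],[-0.18,-0.01,0.014,0,8.5],[-0.18,0,0.008,0,8.5],[-0.18,0,0,0,8.5],[-0.18,0,0,0,8.5]]])

```text
t: 13.35
tcp_pos: [0.4373, 0.1994, 0.1134]
tool_rot: [0.038, 0.999, -0.0, -0.0]
force: [-0.9, 0.1, -1.0]
finger_gap: 0.588
gripper_force: 0.0
```

Emit:
move_arm(increments=[[[-0.18,0,0,0,7.0],[-0.18,0,0,0,0]]])

```text
t: 13.55
tcp_pos: [0.4374, 0.1992, 0.1133]
tool_rot: [-0.02, 1.0, -0.0, -0.0]
force: [-0.4, -0.3, -0.4]
finger_gap: 0.593
gripper_force: 0.0
```

Run:
```python
from h import *
from scipy.spatial.transform import Rotation as R
t=manip.sense();print(t['tcp_pos'],R.from_quat(t['tool_rot']).as_matrix()[:2,1],t['finger_gap'])
for c in ('scene','side'):
    s=snap(c,c+'7'); print(rings(s))
    for l in('stray_bowl','row_bowl','stray_jar'):
        for d in manip.mark_of(l,c)[:2]: print(c,l,np.round(d['xyz'],3),round(d['confidence'],2))
```

```text
[0.43738643 0.19919286 0.11332198] [-0.03926007  0.99922902] 0.5925681352525809
[(array([-0.2776, -0.3081]), 0.027), (array([0.7074, 0.6083]), 0.034), (array([0.8133, 0.6213]), 0.0462), (array([0.6197, 0.208 ]), 0.0402)]
scene stray_bowl [0.498 0.201 0.003] 0.64
scene row_bowl [ 0.624  0.093 -0.002] 0.88
scene stray_jar [ 0.37  -0.094 -0.002] 0.64
scene stray_jar [ 0.635 -0.026 -0.   ] 0.56
[(array([0.6209, 0.2059]), 0.0402)]
side stray_bowl [0.494 0.202 0.001] 0.98
side row_bowl [ 0.628  0.089 -0.   ] 0.87
side stray_jar [ 0.374 -0.091  0.002] 0.76
side stray_jar [0.625 0.089 0.   ] 0.75
```

Emit:
move_arm(increments=[[[-0.18,-0.003,0.002,-0.045,0],[-0.18,0,0,-0.04,0],[-0.18,0,0,-0.015,0],[-0.18,0,0,0,0],[-0.18,0.01,0.0003,0,0],[-0.18,0.01,0.0003,0,0],[-0.18,0.01,0.0003,0,0],[-0.18,0.01,0.0003,0,0]]])

```text
t: 14.75
tcp_pos: [0.4761, 0.2031, 0.0144]
tool_rot: [-0.02, 1.0, 0.0, 0.001]
force: [-1.2, -0.5, 0.2]
finger_gap: 0.588
gripper_force: 0.7
```

Emit:
move_arm(increments=[[[-0.18,0.012,0.0004,0,0],[-0.18,0.012,0.0004,0,0],[-0.18,0.012,0.0004,0,0],[-0.18,0.012,0.0004,0,0],[-0.18,0.012,0.0004,0,0],[-0.18,0.01,0.0004,0,0],[-0.18,0.008,0.0003,0,0],[-0.18,0.005,0,0,0]]])

```text
t: 15.55
tcp_pos: [0.5584, 0.2057, 0.0132]
tool_rot: [-0.02, 1.0, 0.0, 0.0]
force: [-1.6, -0.1, 1.7]
finger_gap: 0.589
gripper_force: 1.0
```

Emit:
move_arm(increments=[[[-0.18,0,0,0,0]]])

```text
t: 15.65
tcp_pos: [0.5587, 0.2057, 0.0133]
tool_rot: [-0.02, 1.0, 0.0, 0.001]
force: [-0.2, -0.1, 0.1]
finger_gap: 0.588
gripper_force: 0.0
```

Run:
```python
from h import *
t=manip.sense();print(t['tcp_pos'],t['force'])
for c in ('scene','side'):
    s=snap(c,c+'8')
    for l in('stray_bowl','row_bowl'):
        for d in manip.mark_of(l,c)[:3]: print(c,l,np.round(d['xyz'],3),round(d['confidence'],2))
```

```text
[0.55869614 0.20570558 0.01327696] [-0.23626012 -0.13071847  0.13910091]
scene stray_bowl [0.604 0.208 0.004] 0.84
scene row_bowl [ 0.624  0.092 -0.001] 0.59
side stray_bowl [ 0.6   0.21 -0.  ] 0.73
side row_bowl [0.479 0.388 0.   ] 0.72
```

Emit:
move_arm(increments=[[[-0.18,0.004,0,0,0],[-0.18,0.004,0,0,0],[-0.18,0.003,0,0,0],[-0.18,0.002,0,0,0],[-0.18,0,0,0,0]]])

```text
t: 16.45
tcp_pos: [0.571, 0.2057, 0.0133]
tool_rot: [-0.02, 1.0, 0.0, 0.0]
force: [0.4, 1.5, 0.6]
finger_gap: 0.589
gripper_force: 0.0
```

Emit:
move_arm(increments=[[[-0.18,0.002,0,0,0],[-0.18,0,0,0,0]]])

```text
t: 16.65
tcp_pos: [0.5726, 0.2057, 0.0133]
tool_rot: [-0.02, 1.0, -0.0, 0.0]
force: [-0.2, -0.0, -1.1]
finger_gap: 0.593
gripper_force: 0.2
```

Emit:
move_arm(increments=[[[-0.18,0.002,0,0,0],[-0.18,0,0,0,0]]])

```text
t: 16.85
tcp_pos: [0.5747, 0.2057, 0.0133]
tool_rot: [-0.02, 1.0, 0.0, 0.0]
force: [0.0, 1.1, -0.4]
finger_gap: 0.593
gripper_force: 0.3
```

Emit:
move_arm(increments=[[[-0.18,0.001,0,0,0],[-0.18,0,0,0,0]]])

```text
t: 17.05
tcp_pos: [0.5756, 0.2056, 0.0133]
tool_rot: [-0.02, 1.0, -0.0, 0.0]
force: [-2.2, 0.3, -0.9]
finger_gap: 0.589
gripper_force: 0.3
```

Emit:
move_arm(increments=[[[-0.18,0.0015,0,0,0],[-0.18,0,0,0,0]]])

```text
t: 17.25
tcp_pos: [0.5772, 0.2057, 0.0133]
tool_rot: [-0.02, 1.0, 0.0, 0.0]
force: [0.0, 0.3, 0.3]
finger_gap: 0.587
gripper_force: 0.3
```

Emit:
move_arm(increments=[[[-0.18,0.0015,0,0,0],[-0.18,0,0,0,0]]])

```text
t: 17.45
tcp_pos: [0.5783, 0.2057, 0.0133]
tool_rot: [-0.02, 1.0, -0.0, -0.0]
force: [-0.9, 0.3, 0.3]
finger_gap: 0.592
gripper_force: 0.6
```

Emit:
move_arm(increments=[[[-0.18,0.0015,0,0,0],[-0.18,0,0,0,0]]])

```text
t: 17.65
tcp_pos: [0.5786, 0.2056, 0.0132]
tool_rot: [-0.02, 1.0, -0.0, -0.002]
force: [-5.3, 0.1, 2.1]
finger_gap: 0.589
gripper_force: 2.0
```

Emit:
move_arm(increments=[[[-0.18,0.001,0,0,0],[-0.18,0,0,0,0]]])

```text
t: 17.85
tcp_pos: [0.5787, 0.2056, 0.013]
tool_rot: [-0.02, 1.0, -0.0, -0.002]
force: [-6.3, -0.1, 3.2]
finger_gap: 0.591
gripper_force: 2.9
```

Run:
```python
from h import *
t=manip.sense();print(t['tcp_pos'],t['force'])
for c in ('scene','side'):
    s=snap(c,c+'9')
    for l in('stray_bowl','row_bowl'):
        for d in manip.mark_of(l,c)[:3]: print(c,l,np.round(d['xyz'],3),round(d['confidence'],2))
```

```text
[0.57869455 0.20558848 0.01304247] [-6.29501174 -0.07363832  3.20233726]
scene stray_bowl [0.621 0.21  0.002] 0.77
scene row_bowl [0.626 0.093 0.002] 0.56
scene row_bowl [ 0.638 -0.136  0.002] 0.56
side stray_bowl [0.618 0.21  0.002] 0.59
side row_bowl [ 0.626  0.09  -0.002] 0.7
side row_bowl [ 0.632 -0.027  0.   ] 0.25
```

Seated against the batten. Backing off, then a final look.

Emit:
move_arm(increments=[[[-0.18,-0.01,0,0,0],[-0.18,-0.03,0,0,0],[-0.18,-0.03,0,0.02,0],[-0.18,-0.03,0,0.04,0],[-0.18,-0.03,0,0.04,0],[-0.18,-0.03,0,0.04,0],[-0.18,0,0,0.04,0],[-0.18,0,0,0,0]]])

```text
t: 18.95
tcp_pos: [0.4247, 0.2069, 0.1985]
tool_rot: [-0.02, 1.0, 0.001, 0.008]
force: [1.2, -0.0, 0.3]
finger_gap: 0.591
gripper_force: 0.0
```

Run:
```python
from h import *
s=snap('scene','scene10');a=s['img'][150:310,240:460]
for l in('stray_bowl','stray_jar','row_jar','vase','beater'):
    for d in manip.mark_of(l,'scene')[:3]: print(l,np.round(d['xyz'],3),round(d['confidence'],2))
s=snap('side','side10');b=s['img'][120:300,160:400]
cv2.imwrite('pics/c10.png',np.vstack([cv2.resize(x[:,:,::-1],(412,300),interpolation=cv2.INTER_CUBIC) for x in(a,b)]))
for l in('stray_bowl','stray_jar','row_jar','vase','beater'):
    for d in manip.mark_of(l,'side')[:3]: print(l,np.round(d['xyz'],3),round(d['confidence'],2))
```

```text
stray_bowl [0.623 0.212 0.002] 0.77
stray_jar [ 0.634 -0.024 -0.   ] 0.96
stray_jar [ 0.371 -0.096 -0.003] 0.9
row_jar [ 0.639 -0.138 -0.002] 0.96
row_jar [ 0.634 -0.027 -0.001] 0.42
vase [ 0.572 -0.449  0.004] 0.81
vase [0.619 0.208 0.002] 0.41
vase [ 0.638 -0.137  0.002] 0.25
beater [ 0.482  0.383 -0.002] 0.88
beater [ 0.572 -0.446  0.001] 0.23
stray_bowl [0.623 0.211 0.002] 0.7
stray_bowl [ 0.632 -0.026 -0.001] 0.55
stray_jar [ 0.633 -0.026 -0.   ] 0.96
stray_jar [ 0.372 -0.092  0.002] 0.82
row_jar [ 0.64 -0.14  0.  ] 0.82
vase [ 0.57  -0.446  0.002] 0.78
vase [0.624 0.093 0.002] 0.25
beater [0.479 0.384 0.003] 0.56
```

View pics/c10.png

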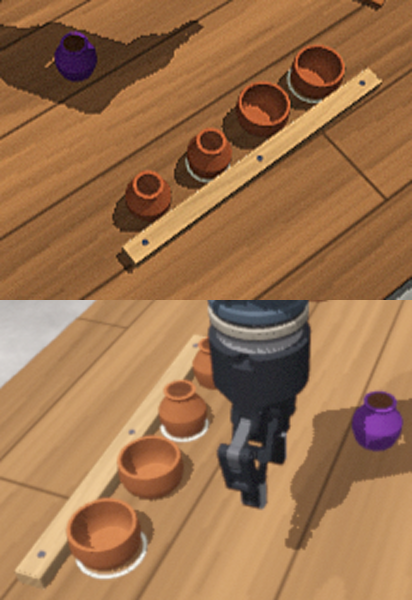

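The final view shows both strays upright on their rings and against the batten (scene crop: jar (208,152), bowl (318,72)), and the others haven't moved. Handing in.

```bash
python3 -c "
from station import manip
print(manip.sign_off())"
```

```text
the job is handed in; nothing more can be done
None
```

I pushed the stray bowl and the stray jar onto their rings, both upright and up against the batten, left everything else in place as far as the cameras show, and handed the job in at about 19 s; no verdict was returned.

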